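# Load a box section in the bench cutter and hold its draw clamp at the line

### The arm

A 7-joint arm with a two-finger parallel gripper is mounted at the origin on the work surface. World frame = base frame: x ahead of the robot, y to its left, z up, the work surface at z = 0. Lengths are in m, angles in rad, forces in N, time in s.
With the tool pointing down it reaches from about 0.4 to 0.85 m from the base axis. Payload 4.5 kg.
Tool frame: the origin (TCP) lies on the centre line of the jaws, within the pads' length; the fingertips stand 8 mm ahead of it and the grasp point (between the pads) lies 11 mm behind it; z points along the fingers, x is the direction in which the jaws open and shut, and the axes are right-handed (so a half turn about z gives the same grasp; the last joint's range is limited). The gripper opens to 88 mm and grips with 3 to 60 N. Pads are 18 mm wide; open, the fingers measure 123 mm over their backs; the gripper's body (75 mm by 187 mm) begins 45 mm behind the grasp point.
Start: joints at [0.034, 0.689, -0.195, 1.565, 0.157, 0.902, -0.215], TCP at [0.625, 0, 0.247] pointing down, gripper open.
Joint ranges: [-3.01, 3.01], [-0.46, 2.08], [-1.47, 1.51], [0.13, 2.56], [-1, 4.14], [0.04, 2.09], [-2.66, 2.66]. Speed limits (rad/s): [2.57, 2.57, 3.14, 3.14, 3.14, 3.14, 3.14].

### API

Orientations are given as a unit quaternion [x, y, z, w].
In Python, from plant import get_state, snapshot, finish_job, boxes_of, pinpoint gives the robot as it stands.
- The arm moves only by the shell command python3 -m creep 'ROWS' [FORCE]. ROWS is JSON, a list of rows, each an object with "hand": the finger opening in m, from 0 to 0.0881; "slide": the shift along the tool's x, y, z in m, a list of three; "turn": the turn about the tool's z in degrees. A call has 1 to 5 rows; each row shifts and turns the commanded pose from where the row before left it, along the tool's axes as they then stand; what a row does not reach is not made up. A row lasts 1/8 s, in which the tool goes at most 62.5 mm and 10.7 degrees, less where a joint would pass 70% of its speed; a pose out of reach is approached as far as the arm can. A call is refused whole if a number of a shift passes 0.0625 or a number of a turn 10.7, either way. A call with a gripper value outside its range is refused whole. The fingers move at their own pace and stop on an object; FORCE is the grip in N (left out, the last holds). Time passes only in rows, so rows that do not move let the fingers close. It gives the time, the measured TCP pose, the force and the opening at its end, in the units of the state.
- get_state(): the state, without advancing time (a new reading comes with each control period).
- snapshot(name): name is "scene" or "side" or "wrist"; returns a dict with "frame" (480x640x3 uint8, red, green, blue), "depth" (480x640 float32, m along the optical axis (not along the pixel's ray), 0 where there is no reading), "mtx" (3x3 intrinsics, pixels), "k1" (the pictures are not rectified: a ray, as slopes to the right and down, at radius r is drawn at 1 + k1 r^2 times it, then the intrinsics apply), "camera_from_world" (4x4, takes a point from world to camera coordinates). Camera axes: x right, y down, z forward; pixel columns grow to the right and rows downward; lengths in m; the calibration is good to about 2 mm. A picture is of the moment at which its call begins.
- finish_job(): hands the job in, once; it reports no verdict.
Trained networks look in a picture, given as the dict that the camera call returned (one of the last four; its "shot" number tells which), for a name from the list of things; names that differ only in an ending like _2 or _b are one class to them, and where a whole thing is asked for, a point or a joint stands for the part that bears it (a point fixed in the world has none). Each returns a list of dicts, best first, with "conf" (0 to 1); they miss things now and then, are a little off and sometimes report something else, mostly with a low value. They report only what shows in the picture. A call takes as long as a camera call.
- boxes_of(target, picture): "uv" ([column, row] in pixels, amid what is visible of it).
- pinpoint(target, picture): "uv" ([column, row] in pixels: a listed point, or the origin of a listed thing).
The state is a dict: "clock": time; "q": joint angles; "qd": joint speeds; "joint_torque": joint torques, N m; "tool_pos": TCP position; "eef_rot": TCP orientation; "contact_force": force on the tool from outside, world axes, zero at the start; "moment": the same for the moment, N m; "opening": opening from 0.0 (shut) to 1.0 (fully open).
Only numpy, scipy, OpenCV 4.12 (cv2) and the standard library are available. Lean on these libraries where they do the work, as an engineer would, in place of code of your own. Each camera call takes 0.05 s, during which the arm holds its last target.

### The job

Load the aluminium box section for its next cut: lay it on the cutter's bed along the low fence and slide it into the mouth of the head until you feel it come up against the length stop inside. Let go of it there, then pull the clamp's upright black grip out, away from the bed, until its pointer stands at the long line on the index plate and the jaw presses the section against the fence. Finish while still gripping it and holding it at the line, as it springs back if let go, and do not disturb the other things on the bench.

Things in the scene. Friction and masses are not known exactly. Their poses are not given: they have to be found in the camera images.
- bar: The work: plain aluminium square tube (box section) 30 x 30 mm, wall 2 mm, 260 mm long, about 160 g, at first lying on the bench. Origin: centre of its underside; its x axis runs along its length, z up. The two ends are alike.
- bar_mid (a point): Centre of the square tube, 15 mm above its origin; same axes.
- cutter: Grey bench cut-to-length machine, fixed. Origin: on the bench, below the mouth of its head. Its y axis points out of the mouth along the bed (against the feed), x across the bed away from the operator, z up. The head (y below 0) rises 195 mm above the bench (its handle 240), the console (x above 112 mm) 280. On the flat bed lie the fence, clamp and tube.
- mouth (a point): Middle of the foot of the mouth, on the bed 90 mm above the bench; cutter's axes. Bed: y = 0 to 260 mm, x = -50 to 100 mm from here. Steel fence along the bed on the operator's side, x = -27 to -15 mm, 8 mm high: a tube against it has its centre line at x = 0. The mouth, at y = 0, is open from x = -15 to 46 mm, 48 mm high, and leads into a tunnel.
- stop_face (a point): Foot of the face of the rigid length stop, on the bed in the tunnel, out of sight, set 40 to 75 mm inside the mouth (at y = -75 to -40 mm of the cutter), at x = 0; cutter's axes, the face looks along +y. When the tube is home its end touches this face.
- pull: Clamp's draw slide with upright round black grip, 18 mm diameter, 56 mm tall. Origin: foot of the grip, 88.5 mm above the bench, in line with the pointer; cutter's axes. At rest at x = -100, y = 85 mm of the cutter; pulled along -x: 38 mm to the line, 52 mm to its end. Its spring pulls back 5 N at rest, 10 N at the line; past 25 mm the jaw meets the tube and adds up to 7 N.
- jaw: Clamp jaw with rubber pad, 40 mm along the bed, 26 mm high, on the far side of the tube, drawn along by the slide. Origin: foot of the middle of its pad face; at rest at x = 40, y = 85 mm of the cutter, 25 mm clear of a tube that lies against the fence.
- mark (a point): Where the origin of the draw slide (pull) is when its pointer stands at the long black line: x = -138, y = 85 mm of the cutter, 88.5 mm above the bench; cutter's axes. The line is on the flat aluminium index plate beside the slide (y = 104 to 132 mm, 85 mm above the bench), beyond short 5 mm divisions.
- tape: Bystander: roll of blue tape, 104 mm across, 24 mm high, lying flat. Origin: centre of its underside.
- offcuts: Bystander: grey open tray 130 x 90 x 45 mm with short tube offcuts. Origin: centre of its underside.
- supply: Bystander: dark steel power unit 100 x 120 mm, 100 mm high to the tops of its two brass posts, with a red rocker switch. Origin: centre of its underside.
- driver: Bystander: screwdriver with a black handle, 190 mm long, lying down. Origin: at its underside, about the middle of its length; its x axis runs along it.

How it is judged:
On the way, in this order (a step that is already met when the one before it is completed fails the run):
1. The tube lies on the bed, home against the length stop, with the clamp still open (y of bar_mid in the frame of stop_face below 0.1325 m and z of bar_mid in the frame of stop_face between 0.0125 and 0.018 m and angle between the x axis of bar and the y axis of cutter, either way round below 0.08 rad and x of pull in the frame of mark above 0.03 m), for 0.2 s.
2. The clamp's pointer is drawn to the line by the gripped handle, the jaw pressing the tube (x of pull in the frame of mark between -0.004 and 0.004 m and contact force between the fingers and pull above 2 N and contact force between jaw and bar above 2 N), for 0.3 s.
At the end, for the whole second after the job is handed in: The robot still holds the grip of the draw slide with its pointer within 4 mm of the long line; the jaw presses the tube (over 2 N) flat on the bed against the fence (centre line within 3 mm, within 0.03 rad), its end within 2.5 mm of the length stop, and the robot no longer touches the tube (all of step 2 and contact force between each of the arm, the fingers and bar below 0.5 N and y of bar_mid in the frame of stop_face between 0.127 and 0.1325 m and x of bar_mid in the frame of stop_face between -0.003 and 0.003 m and z of bar_mid in the frame of stop_face between 0.0125 and 0.018 m and angle between the x axis of bar and the y axis of cutter, either way round below 0.03 rad and linear speed of bar below 0.01 m/s); the arm keeps its last pose, push and grip.
It fails at once if The tape roll, tray, power unit or screwdriver is pushed more than 30 mm from its place (distance of any of tape, offcuts, supply, driver from where it was at the start of the episode above 0.03 m).
It also fails if it takes over 54 s, if anything falls off the work surface, if the arm or the gripper's body presses on something with over 40 N, if the wrist force passes 120 N, or if a joint passes its speed limit or range.

## Working session

There is one attempt and no reset: what is moved stays moved. The work goes in short steps, Python scripts to look and compute and a shell command to move; the robot and the scene stay as the last step left them, time stands still between calls to the robot, and variables do not carry over. Pictures are saved under pics/ and viewed, and the job is handed in when it is done.

```bash
ls; mkdir -p pics; cat > h.py <<'E'
import numpy as np, cv2
from plant import *
def snap(n,fn=None):
    s=snapshot(n)
    if fn: cv2.imwrite('pics/'+fn+'.png',cv2.cvtColor(s['frame'],cv2.COLOR_RGB2BGR))
    return s
def ray(s,uv):
    K=np.array(s['mtx']);d=np.array([(uv[0]-K[0,2])/K[0,0],(uv[1]-K[1,2])/K[1,1]])
    p=d.copy()
    for _ in range(20): p=d/(1+s['k1']*(p@p))
    T=np.linalg.inv(np.array(s['camera_from_world']))
    return T[:3,3],T[:3,:3]@np.array([p[0],p[1],1.])
def at_z(s,uv,z):
    o,d=ray(s,uv);return o+d*(z-o[2])/d[2]
def at_depth(s,uv):
    o,d=ray(s,uv);z=float(s['depth'][int(round(uv[1])),int(round(uv[0]))]);return o+d*z if z>0 else None
def proj(s,P):
    T=np.array(s['camera_from_world']);c=T[:3,:3]@np.asarray(P)+T[:3,3];p=c[:2]/c[2];p=p*(1+s['k1']*(p@p));K=np.array(s['mtx'])
    return p*[K[0,0],K[1,1]]+[K[0,2],K[1,2]]
def cloud(s):
    K=np.array(s['mtx']);v,u=np.mgrid[0:480,0:640]
    d=np.stack([(u-K[0,2])/K[0,0],(v-K[1,2])/K[1,1]],-1);p=d.copy()
    for _ in range(20): p=d/(1+s['k1']*(p**2).sum(-1,keepdims=True))
    z=s['depth'][...,None];c=np.concatenate([p*z,z],-1)
    T=np.linalg.inv(np.array(s['camera_from_world']));w=c@T[:3,:3].T+T[:3,3]
    w[s['depth']==0]=np.nan
    return w
E
python3 - <<'E'
from h import *
np.set_printoptions(precision=4,suppress=True)
print(get_state())
for n in ['scene','side','wrist']:
    s=snap(n,n+'0')
    print(n,np.linalg.inv(s['camera_from_world'])[:3,3])
    for t in ['bar','bar_mid','cutter','mouth','pull','jaw','mark','tape','offcuts','supply','driver']:
        r=pinpoint(t,s)[:2]
        print(t,[(np.round(x['uv'],1),round(x['conf'],2),at_depth(s,x['uv'])) for x in r])
E
```

```text
pics
{'clock': 0.0, 'q': array([ 0.0338,  0.69  , -0.1945,  1.5664,  0.1573,  0.9025, -0.2151]), 'qd': array([-0.0004,  0.0012, -0.0006, -0.0002, -0.0021, -0.0004,  0.0012]), 'joint_torque': array([  0.0003, -52.7572,  -1.2669, -15.3434,  -0.0526,   0.0066,
         0.0002]), 'tool_pos': array([ 0.6244, -0.    ,  0.2459]), 'eef_rot': array([ 1.    ,  0.    , -0.0009,  0.0001]), 'contact_force': array([ 0.4361,  0.0581, -0.1441]), 'moment': array([-0.0111, -0.0586, -0.0089]), 'opening': 1.0031713378824418}
scene [1.2518 0.3947 1.5186]
bar [(array([377.4, 290.5]), 0.73, array([0.5503, 0.2801, 0.029 ]))]
bar_mid [(array([380.4, 291. ]), 0.86, array([0.5501, 0.2886, 0.0314])), (array([274.8, 234.5]), 0.63, array([ 0.5135, -0.0365,  0.0883]))]
cutter [(array([245.3, 274. ]), 0.66, array([ 0.6561, -0.0625,  0.0912]))]
mouth [(array([241. , 258.3]), 0.92, array([ 0.7119, -0.0198,  0.3057]))]
pull [(array([279., 234.]), 0.83, array([ 0.5125, -0.0236,  0.097 ]))]
jaw [(array([268.9, 276. ]), 0.72, array([0.6517, 0.0073, 0.1197]))]
mark [(array([278.8, 222.7]), 0.8, array([ 0.501 , -0.0258,  0
[... 882 characters left out ...]
3,  0.0408, -0.0028]))]
tape [(array([283.1, 274.6]), 0.88, array([0.3871, 0.1237, 0.001 ]))]
offcuts [(array([319.4, 195. ]), 0.69, array([0.5785, 0.4289, 0.031 ]))]
supply [(array([251.9, 196.4]), 0.92, array([0.3647, 0.4769, 0.0389]))]
driver [(array([322.5, 402.3]), 0.63, array([ 0.3766, -0.2929,  0.0211]))]
wrist [0.6248 0.0819 0.3853]
bar []
bar_mid []
cutter [(array([317.6, 289.6]), 0.69, array([ 0.6189, -0.0576,  0.0903]))]
mouth [(array([318.6, 334.5]), 0.81, array([ 0.6194, -0.0969,  0.0908]))]
pull [(array([168.7, 259.4]), 0.8, array([ 0.5124, -0.0268,  0.1044]))]
jaw [(array([347.4, 223.9]), 0.81, array([ 0.6413, -0.0051,  0.0883]))]
mark []
tape []
offcuts []
supply []
driver []
```

View pics/scene0.png

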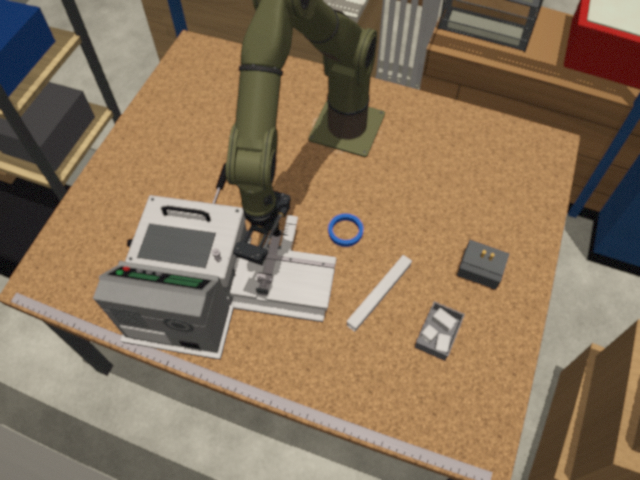

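View pics/side0.png

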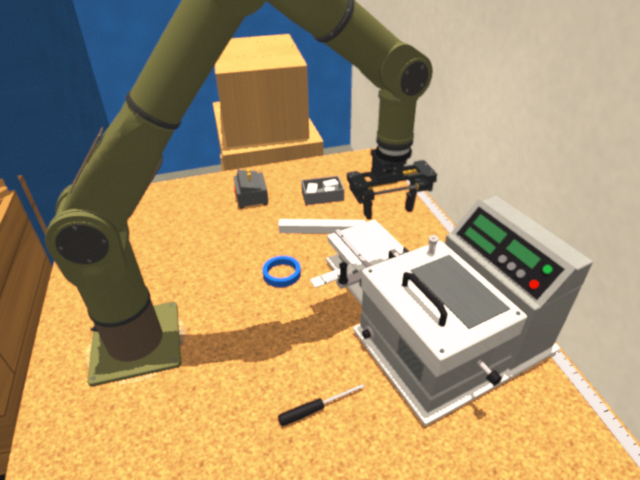

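View pics/wrist0.png

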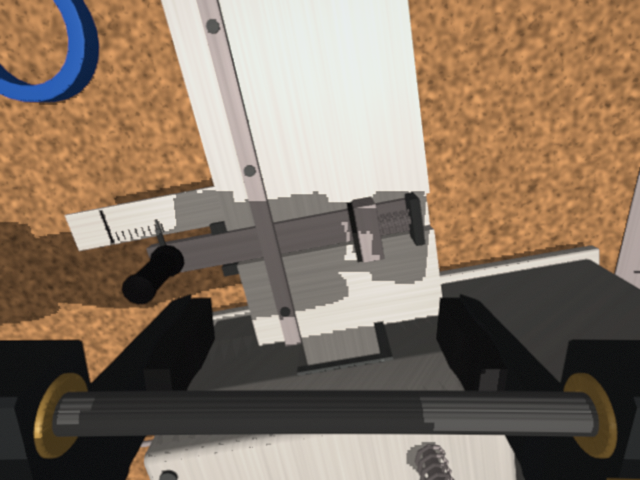

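The wrist view shows the bed with its fence from about (290,320) to (195,0), the grip at (150,275), the index line at (107,227) and the jaw at (360,230). The scene view shows the bar from (350,326) to (409,260). Next I measure them accurately.

```bash
python3 - <<'E'
from h import *
np.set_printoptions(precision=4,suppress=True)
# bar from scene & side
for n in ['scene','side']:
    s=snap(n); w=cloud(s)
    m=(w[...,2]>0.02)&(w[...,2]<0.045)&(abs(w[...,0]-0.55)<0.17)&(abs(w[...,1]-0.27)<0.12)
    k,l,st,c=cv2.connectedComponentsWithStats(m.astype(np.uint8))
    for i in range(1,k):
        if st[i,4]<150: continue
        p=w[l==i]; r=cv2.minAreaRect(p[:,:2].astype(np.float32)*1000)
        print(n,st[i,4],'rect',r,'z',np.median(p[:,2]))
        cc=p[:,:2]-p[:,:2].mean(0);u=np.linalg.svd(cc,full_matrices=False)[2][0];print(p[:,:2].mean(0),np.degrees(np.arctan2(u[1],u[0])))
        t=cc@u; print(np.percentile(t,[1,99]))
s=snap('wrist'); w=cloud(s)
im=cv2.cvtColor(s['frame'],cv2.COLOR_RGB2BGR)
cv2.imwrite('pics/wz.png',cv2.resize(im[180:360,60:440],None,fx=2,fy=2,interpolation=cv2.INTER_CUBIC))
for uv in [(350,100),(300,50),(330,150),(255,170),(290,305)]: print(uv,w[uv[1],uv[0]])
# line mark, fence screws, etc
for nm,uv,z in [('line',(107,227),.085),('screwtop',(212,27),.098),('screwmid',(250,171),.098),('screwbot',(285,311),.098),('griptop',(139,289),.1445),('gripfoot?',(168,259),.0885)]:
    print(nm,at_z(s,uv,z))
sz=(w[...,2]>0.094)&(w[...,2]<0.103)
print(sz.sum())
E
```

```text
scene 996 rect ((548.3606567382812, 285.1170654296875), (33.655616760253906, 263.2532653808594), 71.32927703857422) z 0.02907688938969022
[0.5511 0.2848] -18.79558855711673
[-0.1295  0.1252]
side 674 rect ((543.2249145507812, 286.55963134765625), (40.23192596435547, 257.335693359375), 70.4182357788086) z 0.028299370265859436
[0.5342 0.2861] -18.13259477878373
[-0.1179  0.1311]
(350, 100) [0.6415 0.0819 0.0915]
(300, 50) [0.6087 0.1125 0.0891]
(330, 150) [0.6283 0.0489 0.0893]
(255, 170) [0.5765 0.0363 0.0972]
(290, 305) [ 0.5979 -0.0665  0.0987]
line [ 0.4621 -0.0083  0.085 ]
screwtop [0.5552 0.1243 0.098 ]
screwmid [0.5732 0.0357 0.098 ]
screwbot [ 0.5939 -0.072   0.098 ]
griptop [ 0.5076 -0.0312  0.1445]
gripfoot? [ 0.5055 -0.0326  0.0885]
9179
```

View pics/wz.png

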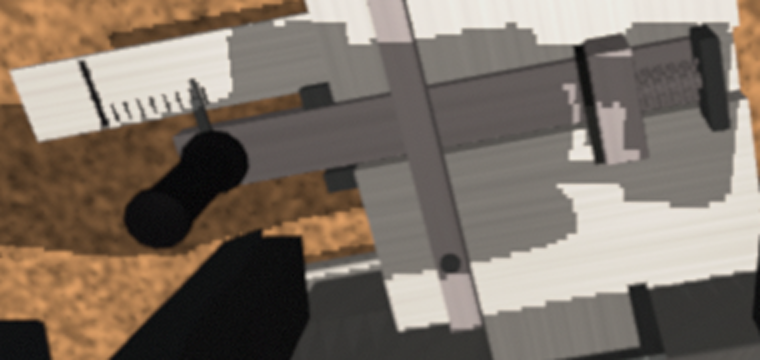

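```bash
python3 -m creep '[{"hand":0.088,"slide":[-0.029,-0.053,0],"turn":-10},{"hand":0.088,"slide":[0,0,0],"turn":-10},{"hand":0.088,"slide":[0,0,0],"turn":-10},{"hand":0.088,"slide":[0,0,0],"turn":-10},{"hand":0.088,"slide":[0,0,0],"turn":-10}]' 50
```

```text
clock: 2.58
tool_pos: [0.5961, 0.053, 0.2468]
eef_rot: [0.905, 0.425, 0.0, 0.0]
contact_force: [-0.3, -0.4, 0.6]
opening: 0.999
```

```bash
python3 -m creep '[{"hand":0.088,"slide":[0.0243,-0.0509,0],"turn":0},{"hand":0.088,"slide":[0.0243,-0.0509,0],"turn":0},{"hand":0.088,"slide":[0.0243,-0.0509,0],"turn":0},{"hand":0.088,"slide":[0.0243,-0.0509,0],"turn":0},{"hand":0.088,"slide":[0.0243,-0.0509,0],"turn":-10.6}]'; python3 -m creep '[{"hand":0.088,"slide":[0,0,0],"turn":-10.6},{"hand":0.088,"slide":[0,0,0],"turn":0}]'
python3 - <<'E'
from h import *
np.set_printoptions(precision=4,suppress=True)
s=snap('wrist','w1');w=cloud(s)
r=pinpoint('bar_mid',s)[:1];print(r,get_state()['tool_pos'],get_state()['eef_rot'])
m=(w[...,2]>0.024)&(w[...,2]<0.036)
k,l,st,c=cv2.connectedComponentsWithStats(m.astype(np.uint8))
i=1+np.argmax(st[1:,4]);p=w[l==i];r=cv2.minAreaRect(p[:,:2].astype(np.float32)*1000);print(r,np.median(p[:,2]))
cc=p[:,:2]-p[:,:2].mean(0);u=np.linalg.svd(cc,full_matrices=False)[2][0];print(p[:,:2].mean(0),np.degrees(np.arctan2(u[1],u[0])))
E
```

```text
clock: 3.2
tool_pos: [0.4784, 0.3113, 0.247]
eef_rot: [0.862, 0.506, 0.0, 0.0]
contact_force: [0.7, 0.3, -0.1]
opening: 0.999
clock: 3.45
tool_pos: [0.479, 0.3099, 0.2466]
eef_rot: [0.813, 0.582, -0.0, -0.0]
contact_force: [0.4, -0.4, -0.5]
opening: 0.995
[{'uv': [327.3, 263.5], 'conf': 0.91}] [0.4798 0.3086 0.2466] [ 0.8146  0.58   -0.0001  0.0004]
((544.6952514648438, 287.9671630859375), (30.034181594848633, 258.4886474609375), 71.20111083984375) 0.030551403105297803
[0.5316 0.2924] -18.803033862210476
```

View pics/w1.png

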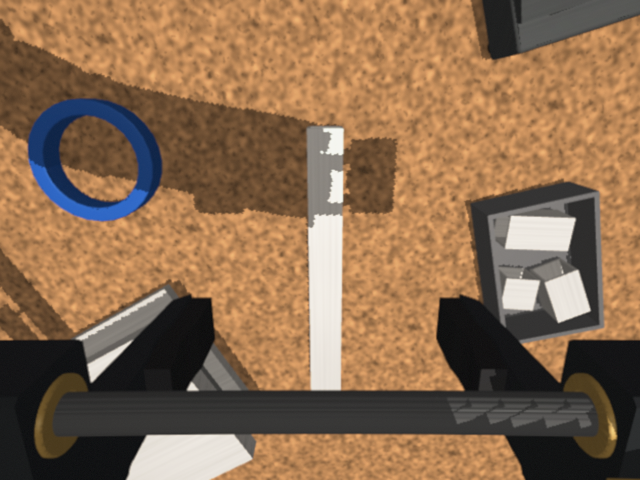

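```bash
python3 -m creep '[{"hand":0.088,"slide":[0.001,-0.008,0.055],"turn":0},{"hand":0.088,"slide":[0,0,0.055],"turn":0},{"hand":0.088,"slide":[0,0,0.055],"turn":0},{"hand":0.088,"slide":[0,0,0.042],"turn":0},{"hand":0.088,"slide":[0,0,0.02],"turn":0}]'; python3 -m creep '[{"hand":0.088,"slide":[0,0,0],"turn":0},{"hand":0.02,"slide":[0,0,0],"turn":0},{"hand":0.02,"slide":[0,0,0],"turn":0},{"hand":0.02,"slide":[0,0,0],"turn":0},{"hand":0.02,"slide":[0,0,0],"turn":0}]' 55
```

```text
clock: 4.18
tool_pos: [0.4719, 0.3112, 0.0174]
eef_rot: [0.814, 0.58, -0.001, 0.001]
contact_force: [-0.3, -0.3, 0.7]
opening: 0.999
clock: 4.8
tool_pos: [0.4722, 0.3133, 0.0202]
eef_rot: [0.813, 0.582, 0.0, -0.0]
contact_force: [0.1, 0.4, 0.9]
opening: 0.569
```

```bash
python3 -m creep '[{"hand":0.02,"slide":[0,0,0],"turn":0},{"hand":0.02,"slide":[0,0,0],"turn":0},{"hand":0.02,"slide":[0,0,0],"turn":0},{"hand":0.02,"slide":[0,0,0],"turn":0}]' 55;python3 -m creep '[{"hand":0.02,"slide":[0,0,0],"turn":0},{"hand":0.02,"slide":[0,0,-0.01],"turn":0},{"hand":0.02,"slide":[0,0,-0.03],"turn":0},{"hand":0.02,"slide":[0,0,-0.05],"turn":0},{"hand":0.02,"slide":[0,0,-0.05],"turn":0}]' 55
```

```text
clock: 5.3
tool_pos: [0.4719, 0.3131, 0.0198]
eef_rot: [0.813, 0.582, -0.0, 0.0]
contact_force: [0.3, -0.9, 1.3]
opening: 0.339
clock: 5.92
tool_pos: [0.4715, 0.313, 0.1614]
eef_rot: [0.813, 0.582, -0.0, -0.0]
contact_force: [1.2, 0.6, -1.2]
opening: 0.331
```

```bash
python3 -m creep '[{"hand":0.02,"slide":[0,0,-0.02],"turn":4},{"hand":0.02,"slide":[0,0,0],"turn":7},{"hand":0.02,"slide":[0,0,0],"turn":7},{"hand":0.02,"slide":[0,0,0],"turn":7},{"hand":0.02,"slide":[0,0,0],"turn":7}]';python3 -m creep '[{"hand":0.02,"slide":[0,0,0],"turn":7},{"hand":0.02,"slide":[0,0,0],"turn":7},{"hand":0.02,"slide":[0,0,0],"turn":7},{"hand":0.02,"slide":[0,0,0],"turn":5},{"hand":0.02,"slide":[0,0,0],"turn":2}]'
python3 - <<'E'
from h import *
np.set_printoptions(precision=4,suppress=True)
s=snap('side','s2')
st=get_state();q=st['eef_rot'];print(np.degrees(2*np.arctan2(q[1],q[0])),st['tool_pos'])
w=cloud(snap('wrist','w2'))
E
```

```text
clock: 6.55
tool_pos: [0.4716, 0.3132, 0.1802]
eef_rot: [0.943, 0.334, -0.0, -0.0]
contact_force: [0.2, 1.0, -0.7]
opening: 0.333
clock: 7.18
tool_pos: [0.4716, 0.3134, 0.1801]
eef_rot: [0.995, 0.097, 0.0, -0.0]
contact_force: [-0.1, -0.5, -1.8]
opening: 0.332
11.132424995606627 [0.4717 0.3134 0.18  ]
```

View pics/s2.png

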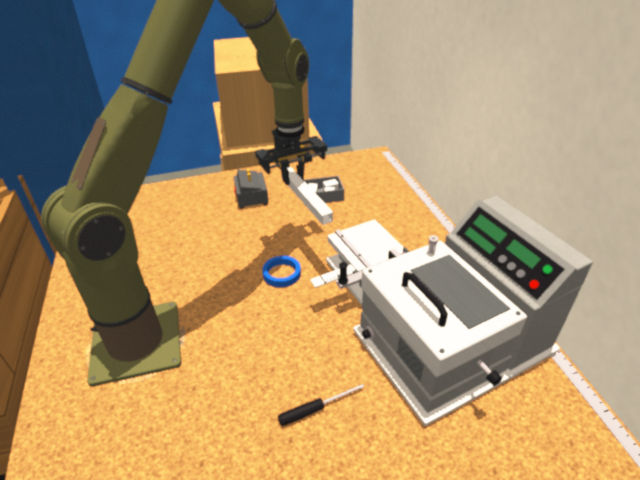

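View pics/w2.png

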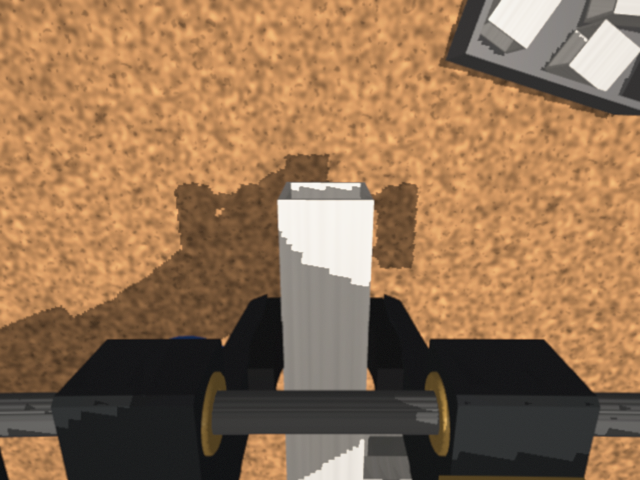

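```bash
python3 - <<'E'
from h import *
np.set_printoptions(precision=4,suppress=True)
st=get_state();t=st['tool_pos']
a=np.radians(11.13);X=np.array([np.cos(a),np.sin(a)]);Y=np.array([-np.sin(a),np.cos(a)])
for n in ['side','wrist','scene']:
    s=snap(n);w=cloud(s).reshape(-1,3);w=w[~np.isnan(w[:,0])]
    d=w[:,:2]-t[:2];x=d@X;y=d@Y
    m=(abs(x)<0.03)&(y>-0.25)&(y<0.07)&(w[:,2]>0.12)&(w[:,2]<0.2)
    x,y,z=x[m],y[m],w[m,2]
    for lo in np.arange(-0.23,0.07,0.02):
        k=(y>=lo)&(y<lo+.02)
        if k.sum()>5: print(n,round(lo+.01,3),k.sum(),'ztop',np.percentile(z[k],90),'x',np.percentile(x[k],[5,95]))
E
```

```text
side -0.2 149 ztop 0.18930261562142464 x [-0.0172  0.0121]
side -0.18 113 ztop 0.1896937440393932 x [-0.0171  0.0113]
side -0.16 82 ztop 0.19008330577847918 x [-0.0174  0.0101]
side -0.14 81 ztop 0.1899182702355966 x [-0.0173  0.0112]
side -0.12 77 ztop 0.18973194326843346 x [-0.0176  0.011 ]
side -0.1 74 ztop 0.18988877081983926 x [-0.0169  0.0111]
side -0.08 76 ztop 0.1901508332467563 x [-0.0176  0.0108]
side -0.06 67 ztop 0.1906149880908316 x [-0.0172  0.0094]
side -0.04 64 ztop 0.19046207274355229 x [-0.0174  0.0116]
side -0.02 91 ztop 0.19121489325826468 x [-0.0272  0.0229]
side -0.0 96 ztop 0.19668174607106148 x [-0.027   0.0233]
side 0.02 23 ztop 0.19151908096101883 x [-0.0069  0.0121]
side 0.04 16 ztop 0.1904636856011424 x [-0.0038  0.0113]
wrist -0.06 1648 ztop 0.19106948563013945 x [-0.0139  0.0132]
wrist -0.04 1929 ztop 0.19120723003143303 x [-0.0139  0.0133]
wrist -0.02 1753 ztop 0.19134989495755206 x [-0.0139  0.0133]
wrist -0.0 6200 ztop 0.195316327837171 x [-0.0199  0.0194]
wrist 0.02 6371 ztop 0.1920424257015798 x [-0.0259  0.0258]
wrist 0.04 6151 ztop 0.19152900724873506 x [-0.0133  0.0133]
wrist 0.06 1601 ztop 0.19139344872435865 x [-0.014  0.014]
scene -0.22 6 ztop 0.18937555076544732 x [0.001  0.0158]
scene -0.2 119 ztop 0.19199821421032173 x [-0.0114  0.0175]
scene -0.18 119 ztop 0.19269862438952093 x [-0.0119  0.0178]
scene -0.16 120 ztop 0.19147945149647486 x [-0.0111  0.0175]
scene -0.14 121 ztop 0.19277800328934602 x [-0.0114  0.0172]
scene -0.12 123 ztop 0.19199098176218943 x [-0.0116  0.0176]
scene -0.1 121 ztop 0.19300509070932748 x [-0.0124  0.0179]
scene -0.08 122 ztop 0.19250648609378815 x [-0.0126  0.0176]
scene -0.06 123 ztop 0.19303401907943024 x [-0.0105  0.0175]
scene -0.04 96 ztop 0.1912695207063373 x [-0.0117  0.0176]
scene 0.04 67 ztop 0.1925546928685274 x [-0.0109  0.0174]
```

```bash
python3 -m creep '[{"hand":0.02,"slide":[0.0142,0.0408,0],"turn":0},{"hand":0.02,"slide":[0.0142,0.0408,0],"turn":0},{"hand":0.02,"slide":[0.0142,0.0408,0],"turn":0},{"hand":0.02,"slide":[0.0142,0.0408,0],"turn":0},{"hand":0.02,"slide":[0.0142,0.0408,0],"turn":0}]';python3 -m creep '[{"hand":0.02,"slide":[0,0,0.02],"turn":0},{"hand":0.02,"slide":[0,0,0.02],"turn":0},{"hand":0.02,"slide":[0,0,0.0],"turn":0}]'
python3 - <<'E'
from h import *
np.set_printoptions(precision=4,suppress=True)
st=get_state();q=st['eef_rot'];print(np.degrees(2*np.arctan2(q[1],q[0])),st['tool_pos'])
w=snap('wrist','w3');s=snap('scene','c3')
i=cv2.cvtColor(s['frame'],cv2.COLOR_RGB2BGR)[180:340,180:360];cv2.imwrite('pics/c3z.png',cv2.resize(i,None,fx=3.5,fy=3.5,interpolation=cv2.INTER_CUBIC))
E
```

```text
clock: 8.05
tool_pos: [0.5817, 0.1256, 0.1797]
eef_rot: [0.995, 0.098, -0.0, -0.0]
contact_force: [0.5, 0.2, -1.5]
opening: 0.336
clock: 8.43
tool_pos: [0.58, 0.1264, 0.1384]
eef_rot: [0.995, 0.098, -0.002, 0.0]
contact_force: [0.0, -0.4, -1.7]
opening: 0.337
11.22255237178213 [0.58   0.1264 0.1384]
```

View pics/c3z.png

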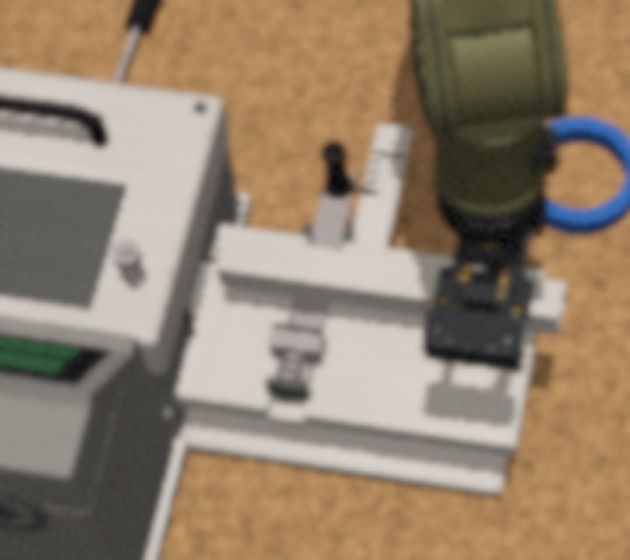

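View pics/w3.png

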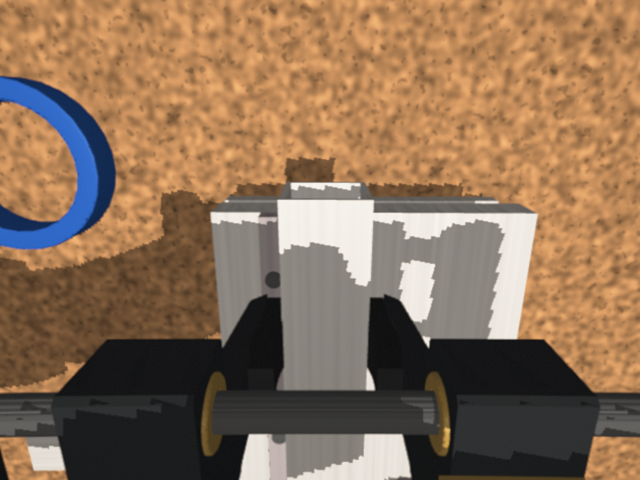

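```bash
python3 - <<'E'
from h import *
np.set_printoptions(precision=4,suppress=True)
s=snap('wrist');st=get_state();t=st['tool_pos'];q=st['eef_rot'];a=2*np.arctan2(q[1],q[0])
X=np.array([np.cos(a),np.sin(a)]);Y=np.array([-np.sin(a),np.cos(a)])
pt={'scr1':((273,279),.098),'scr2':((280,437),.098),'bedL':((212,212),.09),'bedR':((536,213),.09),'bedLlow':((220,330),.09),'barL':((279,200),.149),'barR':((373,200),.149)}
for k,(uv,z) in pt.items():
    p=at_z(s,uv,z)[:2];print(k,p,(p-t[:2])@X,(p-t[:2])@Y)
E
```

```text
scr1 [0.5567 0.1242] -0.02499562728585642 0.0018941544151405967
scr2 [0.5749 0.0339] -0.024773863107459628 -0.09021460549048264
bedL [0.5233 0.1487] -0.053083827889179994 0.03239003551291907
bedR [0.671  0.1772] 0.09742881449603116 0.03162279394948917
bedLlow [0.5342 0.0873] -0.05427981032526975 -0.029943601918480143
barL [0.5568 0.1751] -0.015060546709909141 0.051757083774610156
barR [0.5861 0.1808] 0.014805806353313217 0.05171315173864862
```

```bash
python3 -m creep '[{"hand":0.02,"slide":[0.001,0,0.012],"turn":0},{"hand":0.02,"slide":[0,0,0.011],"turn":0},{"hand":0.02,"slide":[0,0,0.004],"turn":0},{"hand":0.02,"slide":[0,0,0.0],"turn":0}]';python3 -m creep '[{"hand":0.02,"slide":[0,0,0.0015],"turn":0},{"hand":0.02,"slide":[0,0,0.0],"turn":0},{"hand":0.02,"slide":[0,0,0.0],"turn":0}]'
```

```text
clock: 9.07
tool_pos: [0.5819, 0.127, 0.1122]
eef_rot: [0.995, 0.098, -0.0, 0.0]
contact_force: [0.2, -0.2, -2.3]
opening: 0.334
clock: 9.45
tool_pos: [0.5823, 0.1271, 0.1114]
eef_rot: [0.995, 0.098, 0.0, -0.0]
contact_force: [0.5, -0.4, -1.6]
opening: 0.335
```

```bash
python3 -m creep '[{"hand":0.02,"slide":[0,0,0.001],"turn":0},{"hand":0.02,"slide":[0,0,0.0],"turn":0}]';python3 -m creep '[{"hand":0.02,"slide":[0,0,0.001],"turn":0},{"hand":0.02,"slide":[0,0,0.0],"turn":0}]'
```

```text
clock: 9.7
tool_pos: [0.5822, 0.1271, 0.1102]
eef_rot: [0.995, 0.098, 0.0, -0.0]
contact_force: [-0.8, 0.1, -0.6]
opening: 0.337
clock: 9.95
tool_pos: [0.5823, 0.1271, 0.1098]
eef_rot: [0.995, 0.098, 0.0, 0.0]
contact_force: [-0.1, -0.7, 4.1]
opening: 0.334
```

```bash
python3 -m creep '[{"hand":0.02,"slide":[0,0.012,-0.0005],"turn":0},{"hand":0.02,"slide":[0,0.012,0.0],"turn":0},{"hand":0.02,"slide":[0,0.012,0],"turn":0},{"hand":0.02,"slide":[0,0.01,0],"turn":0},{"hand":0.02,"slide":[0,0.004,0],"turn":0}]';python3 -m creep '[{"hand":0.02,"slide":[0,0.003,0],"turn":0},{"hand":0.02,"slide":[0,0.003,0.0],"turn":0}]'
```

```text
clock: 10.58
tool_pos: [0.5921, 0.077, 0.1098]
eef_rot: [0.995, 0.097, 0.0, 0.0]
contact_force: [0.1, 2.2, 1.8]
opening: 0.338
clock: 10.82
tool_pos: [0.593, 0.0726, 0.1098]
eef_rot: [0.995, 0.098, 0.0, -0.0]
contact_force: [-0.5, 1.7, 1.2]
opening: 0.333
```

```bash
for i in 1; do python3 -m creep '[{"hand":0.02,"slide":[0,0.003,0],"turn":0},{"hand":0.02,"slide":[0,0.003,0.0],"turn":0}]'; done; python3 -m creep '[{"hand":0.02,"slide":[0,0.003,0],"turn":0}]'; python3 -m creep '[{"hand":0.02,"slide":[0,0.003,0],"turn":0}]'
```

```text
clock: 11.08
tool_pos: [0.5942, 0.0664, 0.1097]
eef_rot: [0.995, 0.098, 0.0, -0.0]
contact_force: [-1.2, 5.0, 1.0]
opening: 0.334
clock: 11.2
tool_pos: [0.5943, 0.0663, 0.1098]
eef_rot: [0.995, 0.098, -0.0, -0.002]
contact_force: [-2.3, 10.2, 2.4]
opening: 0.335
clock: 11.32
tool_pos: [0.5943, 0.0663, 0.1098]
eef_rot: [0.995, 0.099, -0.0, -0.004]
contact_force: [-4.1, 13.9, 1.8]
opening: 0.337
```

```bash
python3 -m creep '[{"hand":0.02,"slide":[0,0.002,0],"turn":0}]'; python3 -m creep '[{"hand":0.02,"slide":[0,0.002,0],"turn":0}]'
```

```text
clock: 11.45
tool_pos: [0.5943, 0.0663, 0.1098]
eef_rot: [0.995, 0.1, -0.0, -0.005]
contact_force: [-4.9, 16.5, 1.4]
opening: 0.333
clock: 11.58
tool_pos: [0.5943, 0.0662, 0.1098]
eef_rot: [0.995, 0.1, -0.0, -0.006]
contact_force: [-6.0, 19.5, 1.5]
opening: 0.335
```

```bash
python3 -m creep '[{"hand":0.02,"slide":[0,0,0],"turn":0},{"hand":0.02,"slide":[0,-0.003,0],"turn":0},{"hand":0.02,"slide":[0,-0.003,0],"turn":0},{"hand":0.02,"slide":[0,0,0],"turn":0}]'; python3 -m creep '[{"hand":0.06,"slide":[0,0,0],"turn":0},{"hand":0.06,"slide":[0,0,0],"turn":0},{"hand":0.06,"slide":[0,0,0],"turn":0},{"hand":0.06,"slide":[0,0,0],"turn":0},{"hand":0.06,"slide":[0,0,0],"turn":0}]'
```

```text
clock: 12.08
tool_pos: [0.5942, 0.0664, 0.1098]
eef_rot: [0.995, 0.099, -0.0, -0.002]
contact_force: [-0.7, 7.3, 2.3]
opening: 0.338
clock: 12.7
tool_pos: [0.595, 0.0621, 0.1097]
eef_rot: [0.995, 0.097, 0.0, 0.0]
contact_force: [-0.5, 0.2, 0.2]
opening: 0.685
```

```bash
python3 -m creep '[{"hand":0.06,"slide":[0,0,-0.02],"turn":0},{"hand":0.06,"slide":[0,0,-0.05],"turn":0},{"hand":0.06,"slide":[0,-0.0,-0.05],"turn":0},{"hand":0.06,"slide":[0,0,-0.03],"turn":0},{"hand":0.06,"slide":[0,0,0],"turn":0}]'
python3 - <<'E'
from h import *
np.set_printoptions(precision=4,suppress=True)
st=get_state();q=st['eef_rot'];a=2*np.arctan2(q[1],q[0]);print(np.degrees(a),st['tool_pos'])
s=snap('wrist','w4')
for t in ['mouth','pull','jaw','bar_mid','mark']: print(t,pinpoint(t,s)[:1])
w=cloud(s);m=(w[...,2]>0.112)&(w[...,2]<0.128)
k,l,sst,c=cv2.connectedComponentsWithStats(m.astype(np.uint8))
for i in range(1,k):
  if sst[i,4]>1500:
    p=w[l==i];print(sst[i],cv2.minAreaRect(p[:,:2].astype(np.float32)*1000),np.median(p[:,2]))
E
```

```text
clock: 13.32
tool_pos: [0.5964, 0.0626, 0.2623]
eef_rot: [0.995, 0.097, 0.003, -0.0]
contact_force: [0.3, -0.3, -0.3]
opening: 0.678
11.186078899851024 [0.5964 0.0626 0.2623]
mouth [{'uv': [315.3, 387.0], 'conf': 0.59}]
pull [{'uv': [194.8, 302.1], 'conf': 0.57}]
jaw [{'uv': [364.1, 303.9], 'conf': 0.93}]
bar_mid [{'uv': [323.8, 306.2], 'conf': 0.95}]
mark []
[  300   140    45   251 10318] ((602.9935913085938, 21.42876434326172), (30.084989547729492, 196.66404724121094), 10.980457305908203) 0.12053655222917461
```

View pics/w4.png

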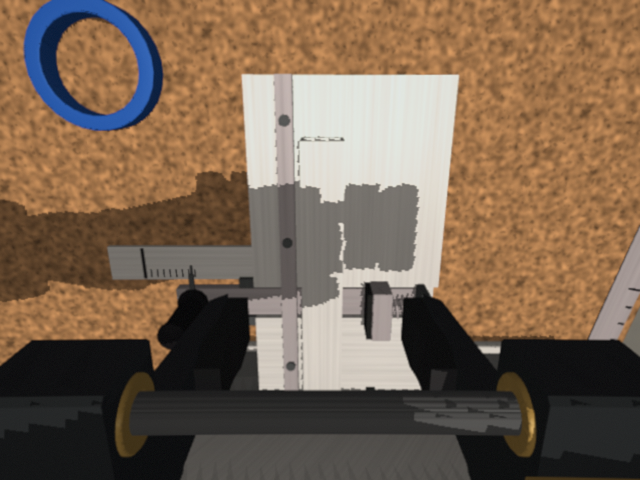

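The tube lies parallel to the fence with its outer end at (322,139), just right of the fence (x≈297). The grip is at (175,330) with its top up-front, and the index line is at (143,262). Next, fine positions.

```bash
python3 - <<'E'
from h import *
np.set_printoptions(precision=4,suppress=True)
s=snap('wrist');st=get_state();t=st['tool_pos'];q=st['eef_rot']
a=np.radians(11.15);X=np.array([np.cos(a),np.sin(a)]);Y=np.array([-np.sin(a),np.cos(a)])
cv2.imwrite('pics/w5z.png',cv2.resize(cv2.cvtColor(s['frame'],cv2.COLOR_RGB2BGR)[220:360,90:310],None,fx=3.5,fy=3.5,interpolation=cv2.INTER_CUBIC))
O=np.array([.621,-.0965])
for k,uv,z in [('scr1',(284,121),.098),('scr2',(287,243),.098),('scr3',(291,366),.098),('bedL',(243,74),.09),('bedR',(458,75),.09),('barend',(322,139),.12),('barL',(299,145),.12),('barR',(344,145),.12),('line',(143,262),.085),('gripfoot',(190,302),.0885),('griptop',(174,332),.1445)]:
    p=at_z(s,uv,z)[:2];print(k,p,'cut',(p-O)@X,(p-O)@Y)
E
```

```text
scr1 [0.5527 0.1235] cut -0.024454952007254362 0.22906408847421217
scr2 [0.5694 0.0361] cut -0.025019079808291062 0.14010095888835314
scr3 [ 0.5907 -0.0706] cut -0.02472514145576881 0.03124643531353791
bedL [0.5196 0.1479] cut -0.05220663536808536 0.25942457369623156
bedR [0.6637 0.1754] cut 0.09448909491530906 0.25853387782418724
barend [0.5806 0.1186] cut 0.0019309181991801795 0.21889366097438998
barL [0.5666 0.112 ] cut -0.01304608588144852 0.21508683411695861
barR [0.5953 0.1177] cut 0.016233677312047817 0.21508731803913467
line [ 0.4588 -0.0066] cut -0.14171172767843346 0.11955222572804922
gripfoot [ 0.4998 -0.0329] cut -0.10666616295584656 0.08580447524804695
griptop [ 0.5056 -0.0259] cut -0.09958433895387174 0.09157861870295553
```

View pics/w5z.png

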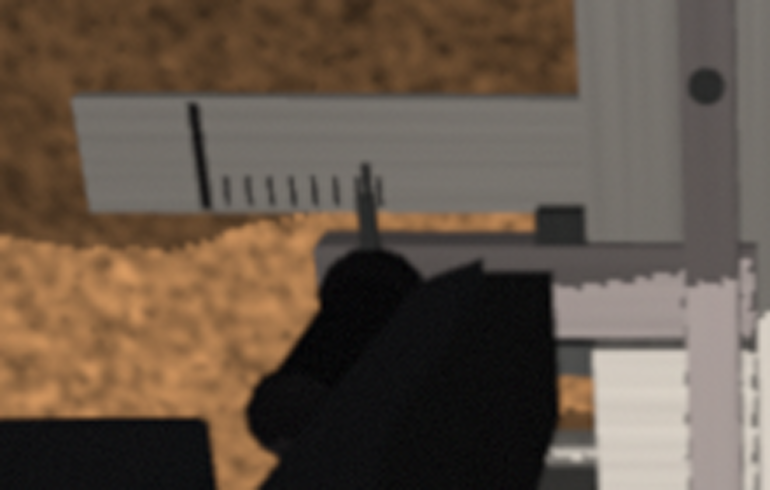

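```bash
python3 -m creep '[{"hand":0.06,"slide":[-0.0355,0.0253,0],"turn":0},{"hand":0.06,"slide":[-0.0355,0.0253,0],"turn":0},{"hand":0.06,"slide":[-0.0355,0.0253,0],"turn":0},{"hand":0.06,"slide":[0,0,0.05],"turn":0},{"hand":0.06,"slide":[0,0,0],"turn":0}]'
python3 - <<'E'
from h import *
np.set_printoptions(precision=4,suppress=True)
st=get_state();q=st['eef_rot'];a=2*np.arctan2(q[1],q[0]);print(np.degrees(a),st['tool_pos'])
s=snap('side');i=cv2.cvtColor(s['frame'],cv2.COLOR_RGB2BGR)[160:360,250:490];cv2.imwrite('pics/s6.png',cv2.resize(i,None,fx=3,fy=3,interpolation=cv2.INTER_CUBIC))
s=snap('wrist','w6')
E
```

```text
clock: 14.3
tool_pos: [0.5027, -0.0332, 0.2074]
eef_rot: [0.995, 0.098, -0.004, -0.0]
contact_force: [0.7, -0.2, 0.7]
opening: 0.684
11.192538651903682 [ 0.5027 -0.0332  0.2074]
```

View pics/s6.png

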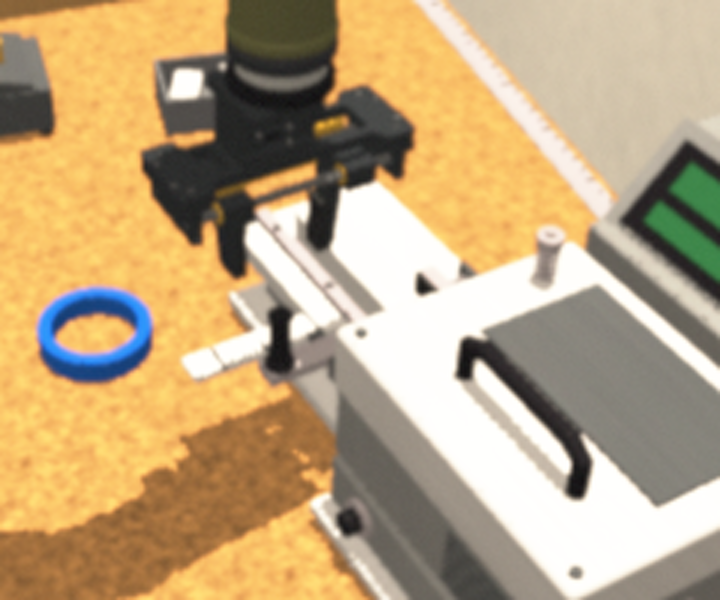

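View pics/w6.png

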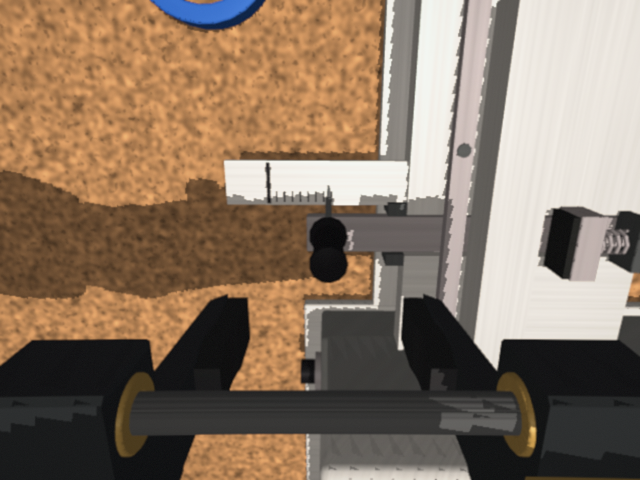

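```bash
python3 - <<'E'
from h import *
np.set_printoptions(precision=4,suppress=True)
s=snap('wrist');st=get_state();t=st['tool_pos'];print(t,st['eef_rot'])
a=np.radians(11.15);X=np.array([np.cos(a),np.sin(a)]);Y=np.array([-np.sin(a),np.cos(a)])
for k,uv,z in [('top',(328,264),.1445),('foot',(327.5,236),.0885),('line',(268,182),.085)]:
    p=at_z(s,uv,z)[:2];print(k,p,(p-t[:2])@X,(p-t[:2])@Y)
E
```

```text
[ 0.5063 -0.032   0.2106] [ 0.9952  0.0981  0.0009 -0.0002]
top [ 0.507  -0.0317] 0.0007187048061693386 0.00018855050520060892
foot [ 0.5076 -0.0343] 0.0007759218454973243 -0.002476190409269201
line [ 0.4636 -0.0073] -0.037184265282136815 0.03253035115034496
```

```bash
python3 -m creep '[{"hand":0.06,"slide":[0.001,0.001,0.04],"turn":0},{"hand":0.06,"slide":[0,0,0.04],"turn":0},{"hand":0.05,"slide":[0,0,0.022],"turn":0},{"hand":0.04,"slide":[0,0,0],"turn":0},{"hand":0.03,"slide":[0,0,0],"turn":0}]' 50; python3 -m creep '[{"hand":0.01,"slide":[0,0,0],"turn":0},{"hand":0.01,"slide":[0,0,0],"turn":0},{"hand":0.01,"slide":[0,0,0],"turn":0},{"hand":0.01,"slide":[0,0,0],"turn":0},{"hand":0.01,"slide":[0,0,0],"turn":0}]' 50
```

```text
clock: 15.08
tool_pos: [0.5078, -0.0332, 0.1091]
eef_rot: [0.995, 0.098, 0.001, 0.0]
contact_force: [0.1, -0.5, -0.0]
opening: 0.365
clock: 15.7
tool_pos: [0.5062, -0.0338, 0.1089]
eef_rot: [0.995, 0.097, 0.0, 0.0]
contact_force: [-2.5, -0.7, 7.4]
opening: 0.203
```

```bash
python3 -m creep '[{"hand":0.01,"slide":[-0.005,0,-0.001],"turn":0},{"hand":0.01,"slide":[-0.006,0,0],"turn":0},{"hand":0.01,"slide":[-0.006,0,0],"turn":0},{"hand":0.01,"slide":[-0.006,0,0],"turn":0},{"hand":0.01,"slide":[0,0,0],"turn":0}]';  python3 -m creep '[{"hand":0.01,"slide":[-0.004,0,0],"turn":0},{"hand":0.01,"slide":[-0.004,0,0],"turn":0},{"hand":0.01,"slide":[-0.003,0,0],"turn":0},{"hand":0.01,"slide":[-0.002,0,0],"turn":0},{"hand":0.01,"slide":[0,0,0],"turn":0}]'
python3 - <<'E'
from h import *
np.set_printoptions(precision=4,suppress=True)
st=get_state();d=st['tool_pos']-np.array([.5062,-.0338,0]);a=np.radians(11.15);print(st['tool_pos'],d[0]*np.cos(a)+d[1]*np.sin(a), -d[0]*np.sin(a)+d[1]*np.cos(a))
s=snap('wrist','w7')
cv2.imwrite('pics/w7z.png',cv2.resize(cv2.cvtColor(s['frame'],cv2.COLOR_RGB2BGR)[60:460,220:620],None,fx=1.5,fy=1.5,interpolation=cv2.INTER_CUBIC))
E
```

```text
clock: 16.32
tool_pos: [0.487, -0.0375, 0.109]
eef_rot: [0.995, 0.098, 0.003, -0.0]
contact_force: [7.5, 0.6, -8.2]
opening: 0.199
clock: 16.95
tool_pos: [0.4773, -0.0394, 0.109]
eef_rot: [0.995, 0.098, 0.006, -0.001]
contact_force: [11.3, 0.8, -11.2]
opening: 0.203
[ 0.4773 -0.0394  0.109 ] -0.02938911339383597 0.00011656584624410767
```

View pics/w7.png

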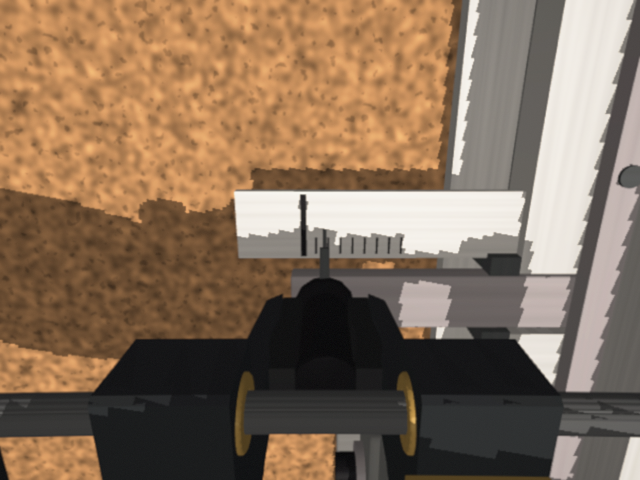

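```bash
python3 -m creep '[{"hand":0.01,"slide":[-0.004,0,0.001],"turn":0},{"hand":0.01,"slide":[-0.004,0,0],"turn":0},{"hand":0.01,"slide":[-0.003,0,0],"turn":0},{"hand":0.01,"slide":[0,0,0],"turn":0},{"hand":0.01,"slide":[0,0,0],"turn":0}]'
python3 - <<'E'
from h import *
np.set_printoptions(precision=4,suppress=True)
st=get_state();d=st['tool_pos']-np.array([.5062,-.0338,0]);a=np.radians(11.15);print(st['tool_pos'],d[0]*np.cos(a)+d[1]*np.sin(a), -d[0]*np.sin(a)+d[1]*np.cos(a))
s=snap('wrist')
cv2.imwrite('pics/w8z.png',cv2.resize(cv2.cvtColor(s['frame'],cv2.COLOR_RGB2BGR)[170:310,230:430],None,fx=4,fy=4,interpolation=cv2.INTER_CUBIC))
E
```

```text
clock: 17.62
tool_pos: [0.4696, -0.0409, 0.109]
eef_rot: [0.995, 0.098, 0.009, -0.001]
contact_force: [15.4, 1.5, -6.3]
opening: 0.198
[ 0.4696 -0.0409  0.109 ] -0.03728721984656059 0.00013201257037026397
```

View pics/w8z.png

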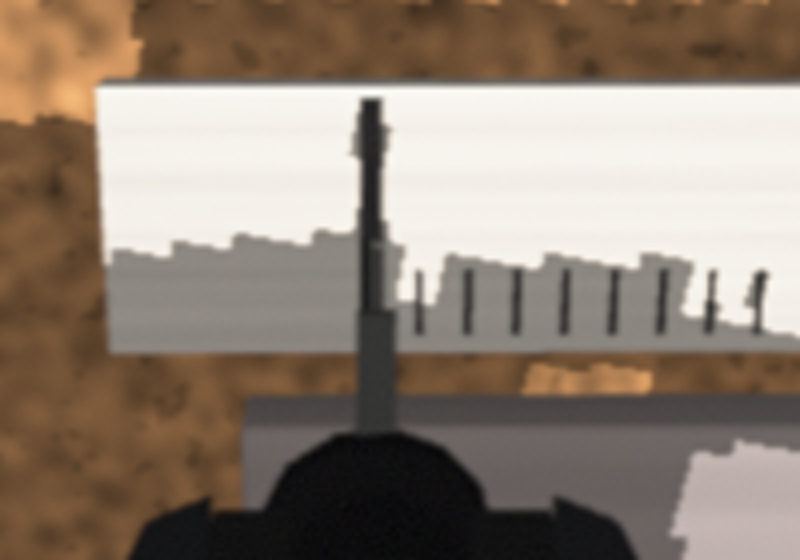

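```bash
python3 -m creep '[{"hand":0.01,"slide":[-0.0007,0,0],"turn":0},{"hand":0.01,"slide":[0,0,0],"turn":0},{"hand":0.01,"slide":[0,0,0],"turn":0},{"hand":0.01,"slide":[0,0,0],"turn":0},{"hand":0.01,"slide":[0,0,0],"turn":0}]'
python3 - <<'E'
from h import *
np.set_printoptions(precision=4,suppress=True)
st=get_state();d=st['tool_pos']-np.array([.5062,-.0338,0]);a=np.radians(11.15);print(st['tool_pos'],d[0]*np.cos(a)+d[1]*np.sin(a),st['contact_force'])
X=np.array([np.cos(a),np.sin(a)]);Y=np.array([-np.sin(a),np.cos(a)]);O=np.array([.621,-.0965])
s=snap('scene');cv2.imwrite('pics/c9.png',cv2.resize(cv2.cvtColor(s['frame'],cv2.COLOR_RGB2BGR)[180:340,200:360],None,fx=3.7,fy=3.7,interpolation=cv2.INTER_CUBIC))
w=cloud(s);m=(w[...,2]>0.112)&(w[...,2]<0.13);p=w[m];x=(p[:,:2]-O)@X;y=(p[:,:2]-O)@Y
k=(y>.11)&(y<.25)&(x>-.04)&(x<.05);
for lo in np.arange(.1,.25,.02):
    j=(y>=lo)&(y<lo+.02)&(x>-.04)&(x<.05)
    if j.sum()>5: print(round(lo,2),j.sum(),np.percentile(x[j],[3,97]),np.median(p[j,2]))
print('yend',np.percentile(y[k],99))
s=snap('wrist');cv2.imwrite('pics/w9.png',cv2.cvtColor(s['frame'],cv2.COLOR_RGB2BGR))
E
```

```text
clock: 18.3
tool_pos: [0.4694, -0.0409, 0.109]
eef_rot: [0.995, 0.098, 0.01, -0.001]
contact_force: [15.6, 1.9, -6.7]
opening: 0.204
[ 0.4694 -0.0409  0.109 ] -0.03744589128636182 [15.5924  1.8725 -6.7117]
0.1 93 [-0.0145  0.0327] 0.1189208087425897
0.12 89 [-0.0149  0.0172] 0.11890633671800432
0.14 84 [-0.0133  0.0169] 0.1194647612087959
0.16 83 [-0.0135  0.0178] 0.11895073822171454
0.18 87 [-0.0125  0.0174] 0.11986241361922323
0.2 63 [-0.0145  0.0169] 0.11941036469473265
yend 0.21320673850761082
```

View pics/c9.png

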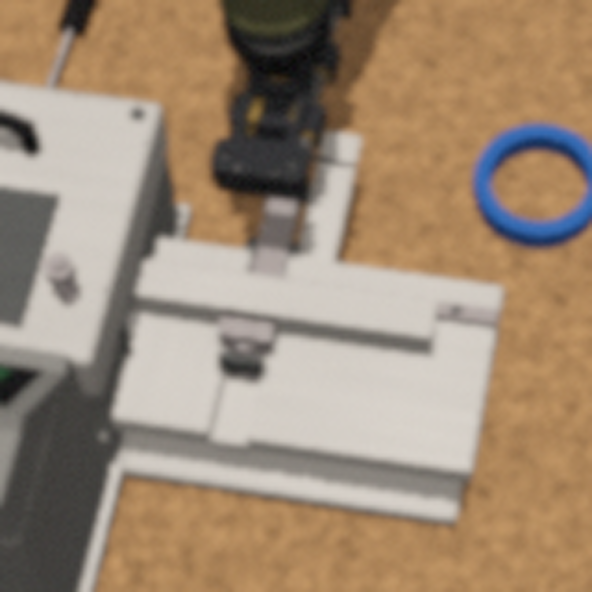

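View pics/w9.png

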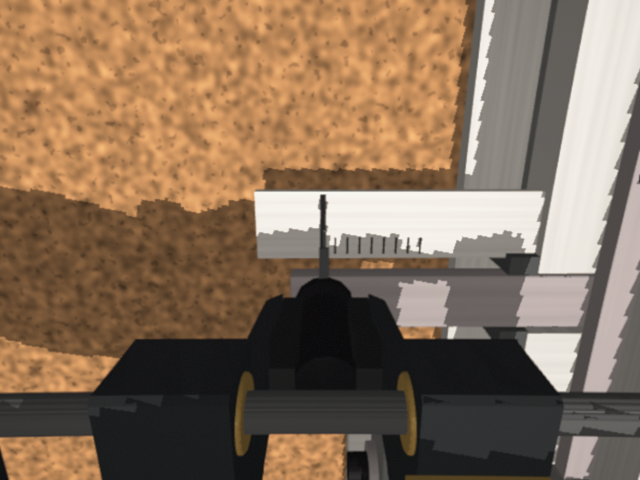

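```bash
python3 - <<'E'
from h import *
np.set_printoptions(precision=4,suppress=True)
s=snap('scene');a=np.radians(11.15);X=np.array([np.cos(a),np.sin(a)]);Y=np.array([-np.sin(a),np.cos(a)]);O=np.array([.621,-.0965])
for n,u,v,z in [('barend far',433,340,.12),('barend near',440,303,.12),('bed far',472,470,.09),('bed near',502,288,.09),('fence end far',497,322,.098)]:
    p=at_z(s,(200+(u+.5)/3.7-.5,180+(v+.5)/3.7-.5),z)[:2];print(n,(p-O)@X,(p-O)@Y)
for t in ['bar_mid','jaw','pull']:
    r=pinpoint(t,s)[:1]
    if r: 
        p=at_z(s,r[0]['uv'],{'bar_mid':.105,'jaw':.09,'pull':.0885}[t])[:2];print(t,r,(p-O)@X,(p-O)@Y)
E
```

```text
barend far 0.017441203671432638 0.2174931848609896
barend near -0.012674322434752156 0.21747164120697837
bed far 0.09927133564679666 0.2586868789278956
bed near -0.04776801077972951 0.2573561880404413
fence end far -0.01527518685451147 0.2586146184540149
bar_mid [{'uv': [270.0, 260.4], 'conf': 0.56}] -0.0031276590925027868 0.08644549144385895
jaw [{'uv': [268.7, 267.7], 'conf': 0.62}] 0.011684759344114387 0.0846475456205027
pull [{'uv': [279.6, 222.4], 'conf': 0.67}] -0.1346615645215162 0.08505629576441796
```

```bash
python3 - <<'E'
from plant import *
print(finish_job()); s=get_state(); print(s['clock'],s['tool_pos'],s['contact_force'],s['opening'])
E
```

```text
the job is handed in; nothing more can be done
None
the job is handed in; nothing more can be done
```

I loaded and clamped the tube and handed the job in at about 18 s, still gripping the handle at the line. No verdict was reported.

**What I did**
- I laid the tube on the bed about 4 mm off the fence and slid it into the mouth. The feed stopped dead with its end about 41 mm inside, and force rose to about 20 N with no further travel.
- I let go of it there, gripped the black handle and pulled it out to the long line.

**Last checks**
- **Pointer:** it is at the long line to within about 0.6 mm by both the wrist picture and the tool travel (37.4 of 38 mm). The handle was still held, with a pull of about 15.6 N.
- **Tube:** its outer end is about 219.5 mm from the mouth, the same before and after clamping, and it is square to the bed.
- **Jaw and fence:** the pictures show the jaw on the tube and the tube against the fence.
- **Other things on the bench:** they looked undisturbed in the pictures, though I did not measure their positions again.

**What disagreed**
- The scene camera put the tube's centre line at about +2 mm, but the same camera had read about 3 mm too high earlier with the tube in the gripper.
- The wrist camera once showed the whole cutter shifted by about 4 mm, just after a move. I relied on readings taken relative to the fence and bed.
- I could not measure the jaw's force on the tube directly. I inferred it from the extra pull on the handle.

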